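Free the locating block of a cutting jig

ROBOT

A 6-joint arm with a two-finger parallel gripper is mounted at the origin on the work surface. World frame = base frame: x ahead of the robot, y to its left, z up, the work surface at z = 0. Lengths are in mm, angles in rad, forces in N, time in s.
With the tool pointing down it reaches from about 350 to 875 mm from the base axis. Payload 4.2 kg.
Tool frame: the origin (TCP) lies between the finger pads; the fingertips stand 19 mm ahead of it and the grasp point (between the pads) is the TCP; y points along the fingers, z is the direction in which the jaws open and shut, and the axes are right-handed (so a half turn about y gives the same grasp; the last joint's range is limited). The gripper opens to 85 mm and grips with 20 to 120 N. Pads are 22 mm wide; open, the fingers measure 114 mm over their backs; the gripper's body (76 mm by 85 mm) begins 54 mm behind the grasp point. The pads swing forward as they close: fully open they stand 13 mm farther back than shut.
Start: joints at [1.547, 0.385, 0.008, 0, -1.194, -0.259], TCP at [174.371, 600.162, 250.312] pointing down, gripper open.
Joint ranges: [-3.14, 3.14], [-1.21, 2.06], [-1.07, 1.41], [-3.16, 2.05], [-2.99, -0.16], [-3.1, 3.1]. Speed limits (rad/s): [2.79, 2.79, 3.14, 3.14, 3.14, 3.14].

INTERFACE

Orientations are given as a unit quaternion [x, y, z, w].
In Python, from bench import arm gives the robot as it stands.
- The arm moves only by the shell command python3 -m inch 'ROWS'. ROWS is JSON, a list of rows, each a list of 7 numbers: the opening, from 0 (shut) to 1 (fully open), then the shift along the tool's x, y, z in cm, then the turn, a rotation vector about the tool's x, y, z in degrees. A call has 1 to 20 rows; each row is the pose to reach, as a shift and turn from the pose commanded when the call began, along the tool's axes at that moment; what a row does not reach only later rows make up. A row lasts 1/12 s, in which the tool goes at most 41.7 mm and 7.16 degrees, less where a joint would pass 70% of its speed; a pose out of reach is approached as far as the arm can. A call with a gripper value outside its range is refused whole. The fingers move at their own pace and stop on an object; the grip force is fixed at half the most. Time passes only in rows, so rows that repeat a pose let the fingers close. It gives the time, the measured TCP pose, the force and the opening at its end, in the units of the state.
- arm.read_state(): the state, without advancing time (a new reading comes with each control period).
- arm.get_image(name): name is "side" or "top" or "wrist"; returns the picture (384x512x3 uint8, red, green, blue); there is no depth.
- arm.camera_params(name): a dict with "fx", "fy", "cx", "cy" (pixels), "D" ([k1, k2, p1, p2, k3] as OpenCV has them; the pictures are not rectified), "rvec" (rotation vector, rad) and "tvec" (3), from world to camera coordinates, as OpenCV has them. Camera axes: x right, y down, z forward; pixel columns grow to the right and rows downward; lengths in mm; the calibration is good to about 2 mm. A picture is of the moment at which its call begins: read the wrist's pose just before it. camera_params takes no time and is no camera call; for the wrist camera it gives the pose at the moment of the call.
- arm.job_done(): hands the job in, once; it reports no verdict.
Trained networks look in the newest picture that a camera, given by its name, has taken for a name from the list of things; names that differ only in an ending like _2 or _b are one class to them, and where a whole thing is asked for, a point or a joint stands for the part that bears it (a point fixed in the world has none). Each returns a list of dicts, best first, with "conf" (0 to 1); they miss things now and then, are a little off and sometimes report something else, mostly with a low value. They report only what shows in the picture. A call takes as long as a camera call. They do not tell look-alikes from the thing itself.
- arm.masks_of(label, camera): "mask" (384x512 bool, what is visible of it) and "extent" ([left, top, width, height] in pixels, round what is visible of it).
The state is a dict: "clock": time; "joints": joint angles; "joint_vel": joint speeds; "joint_efforts": joint torques, N m; "position": TCP position; "ee_rot": TCP orientation; "contact_force": force on the tool from outside, world axes, zero at the start; "wrist_torque": the same for the moment, N m; "gripper_width": finger opening in mm.
Only numpy, scipy, OpenCV 4.12 (cv2) and the standard library are available. Lean on these libraries where they do the work, as an engineer would, in place of code of your own. Each camera call takes 0.05 s, during which the arm holds its last target.

TASK

Turn the jig's clamp dial clockwise until the white line on its tail meets the index line on the drum, so that the clamp finger is off the locating block, and leave it there. Then grip the block by its neck and, while it is still in its slot, rock it along its length, about eight degrees each way, first towards the dial and then away from it, going on as needed until it frees. Finish holding it still and upright about 2 cm clear above its slot, without letting go and without disturbing the things lying around.

Things in the scene. Friction and masses are not known exactly. Their poses are not given: they have to be found in the camera images.
- jig: Cutting jig, bolted down: dark wooden board 170 mm (x) by 225 mm (y), 18 mm thick, yaw within 0.4 rad of straight. Origin: on the table under the slot's centre; x away from the robot, y towards the dial, z up. The slot runs along y, 20 mm wide, between a fixed cheek (+x side, 14 mm thick, 64 mm long) and a sprung plate (-x side) that squeezes the block along x with about 35 N; both end 52 mm above the table.
- slot_floor (a point): Centre of the slot's floor, 18 mm above the table, on which the block's underside sits. The slot's ends are open but for sills 6 mm thick and 7 mm high, 2 mm off the block's ends.
- slot_top (a point): Centre of the slot's mouth, level with the cheek's top: 52 mm above the table, 34 mm above the slot floor. Axes as the jig's.
- block: Steel locating block in the slot, about 0.32 kg: body 20 mm (x) by 56 mm (y) by 42 mm tall, with a pull neck in the middle of its top, 20 mm (x) by 28 mm (y), from 42 to 86 mm above the underside; a shoulder 14 mm wide on either side of the neck. Origin: centre of the underside. Axes as the jig's when seated.
- block_grip (a point): On the middle line of the neck, 67 mm above the block's underside (85 mm above the table when seated): the place to grip, best across the neck's two y faces (28 mm apart), so that it can be rocked in the jig's y-z plane.
- block_top (a point): Middle of the top of the block's neck, 86 mm above its underside. The block is tight: a straight pull meets about 40 N of friction. Rocked over its bottom corners (28 mm either side of its middle), with 8 to 17 N sideways at the neck, each lean a few mm higher than the last, it walks out. It can lean 0.2 rad either way.
- dial (a joint): Clamp dial's angle, rad, growing clockwise seen from above; free from -0.3 to 1.9, stays where left (friction 0.06 N m). At 0 the clamp finger points along the jig's -y, 0.5 to 2 mm above the block's shoulder, and bars its way out. At 1.2 the white line on the dial's tail (opposite the finger) meets the index line and the finger is well clear.
- dial_grip (a point): On the dial's axis, 95 mm from the slot's centre along the jig's +y, 86.5 mm above the table: the height to grip. The black bar grip is 44 mm long (in line with the finger), 12 mm thick, from 68 to 101 mm above the table; grip across its 12 mm. The point turns with the dial: its -y axis points along the finger, +y along the tail's white line.
- finger_tip (a point): End of the steel clamp finger, 78 mm from the dial's axis, 60 mm above the table. The finger is 14 mm wide and 8 mm thick, its top 68 mm above the table; it turns with the dial.
- index_mark (a point): Middle of the white index line on the raised lug of the dial's grey drum (60 mm across, 56 mm tall), 34 mm from the dial's axis, 57 mm above the table.
- spare_block: Bystander: a smaller plain steel insert, 18 x 30 mm and 36 mm tall, standing on the jig's board, far side. Origin: centre of the underside.
- tape_roll: Bystander: a roll of clear brown tape lying flat, 84 mm across, 24 mm tall. Origin: centre of the underside.
- glue_stick: Bystander: a white glue stick with a grey cap standing upright, 26 mm across, 85 mm tall, on the table beyond the jig. Origin: centre of the underside.
- cork_disc_a: Bystander: a cork coaster, 84 mm across, 6 mm thick, flat on the table beyond the jig. Origin: centre of the underside.
- cork_disc_b: Bystander: a cork coaster, 76 mm across, 6 mm thick, flat on the table at the jig's -y side. Origin: centre of the underside.
- pen: Bystander: a blue pen, 140 mm long, 9 mm thick, lying on the table. Origin: centre of the underside.
- scissors: Bystander: scissors with black loops, about 210 mm long, 12 mm thick, lying on the table at the jig's +y side. Origin: centre of the underside.
- pin_box: Bystander: a closed white box, 50 x 90 mm, 32 mm tall. Origin: centre of the underside.
Things that resemble listed ones, but are neither listed nor needed, are in the scene too. Of the things that look like the block, the middle-sized one is meant.

How it is judged (in metres and radians):
On the way, in this order (a step that is already met when the one before it is completed fails the run):
1. the dial stands at the index line while the block is still seated (value of joint dial between 1.08 and 1.32 rad and z of block in the frame of jig below 0.021 m), for 0.3 s.
2. the gripped block leans towards the dial in its slot (angle between block's own z axis and vertical above 0.07 rad and y of block_top in the frame of jig above 0.003 m and z of block in the frame of jig below 0.04 m and contact force between block and the fingers above 0.5 N), for 0.1 s.
3. the gripped block leans away from the dial in its slot (angle between block's own z axis and vertical above 0.07 rad and y of block_top in the frame of jig below -0.003 m and z of block in the frame of jig below 0.04 m and contact force between block and the fingers above 0.5 N), for 0.1 s.
At the end, for the whole second after the job is handed in: The block is held in the fingers, still, upright within 0.15 rad, its underside 5 to 45 mm above the slot's mouth and within 25 mm sideways of it, touching nothing of the jig; the dial is within 0.15 rad of the index line (within 0.12 rad when set) (value of joint dial between 1.05 and 1.35 rad and z of block in the frame of jig between 0.057 and 0.097 m and horizontal distance between block and slot_top below 0.025 m and angle between block's own z axis and vertical below 0.15 rad and contact force between block and the fingers above 1 N and contact force between block and jig below 0.1 N and linear speed of block below 0.03 m/s and angular speed of block below 0.3 rad/s); the arm keeps its last pose, push and grip.
It fails at once if something lying around is moved by more than 25 mm (distance of any of spare_block, tape_roll, glue_stick, cork_disc_a, cork_disc_b, pen, scissors, pin_box from where it was at the start of the episode above 0.025 m).
It also fails if it takes over 58 s, if anything falls off the work surface, if the arm or the gripper's body presses on something with over 40 N, if the wrist force passes 120 N, or if a joint passes its speed limit or range.

## Working session

There is one attempt and no reset: what is moved stays moved. The work goes in short steps, Python scripts to look and compute and a shell command to move; the robot and the scene stay as the last step left them, time stands still between calls to the robot, and variables do not carry over. Pictures are saved under pics/ and viewed, and the job is handed in when it is done.

```bash
ls; mkdir -p pics
python3 - <<'E'
from bench import arm
import cv2
s=arm.read_state(); print(s)
for n in ["top","side","wrist"]:
    im=arm.get_image(n); cv2.imwrite(f"pics/{n}0.png",im[:,:,::-1])
    print(n,arm.camera_params(n))
E
```

```text
pics
{'clock': 0.0, 'joints': array([ 1.54659910e+00,  3.85558707e-01,  6.61402890e-03, -4.97215167e-04,
       -1.19399449e+00, -2.58606976e-01]), 'joint_vel': array([ 0.00051441,  0.00080909, -0.00012944, -0.00029163,  0.00013088,
        0.00149165]), 'joint_efforts': array([-1.69181008e-04, -3.92284226e+01,  1.88399863e+01,  4.18613836e+00,
       -4.60464129e-03,  3.92664077e-06]), 'position': array([174.23070281, 599.65493145, 249.21588712]), 'ee_rot': array([-0.09964399, -0.69926833,  0.70081136,  0.09979135]), 'contact_force': array([ 0.76404658, -0.61339917,  0.50599628]), 'wrist_torque': array([ 0.03661142,  0.01201169, -0.05715887]), 'gripper_width': 85.4297543841322}
top {'fx': 414.8870807215118, 'fy': 414.8870807215118, 'cx': 257.4349294523443, 'cy': 197.40633847900168, 'D': array([0.00317029, 0.        , 0.        , 0.        , 0.        ]), 'rvec': array([ 2.16278859, -2.11756876,  0.14184586]), 'tvec': array([ 43.48407657, 551.52199807, 926.96471652])}
side {'fx': 459.20088673497133, 'fy': 459.20088673497133, 'cx': 257.3136127802266, 'cy': 192.10258451547278, 'D': array([-0.17225637,  0.        ,  0.        ,  0.        ,  0.        ]), 'rvec': array([ 2.00914639, -0.57618645,  0.33941217]), 'tvec': array([-425.66482182,  248.9084677 ,  697.38141384])}
wrist {'fx': 333.5926771603043, 'fy': 333.5926771603043, 'cx': 257.0052337678237, 'cy': 189.47703250195767, 'D': array([0.01721714, 0.        , 0.        , 0.        , 0.        ]), 'rvec': array([-1.77867526,  2.36816108,  0.3205754 ]), 'tvec': array([624.03916796, -34.92630816, 377.43037939])}
```

View pics/top0.png

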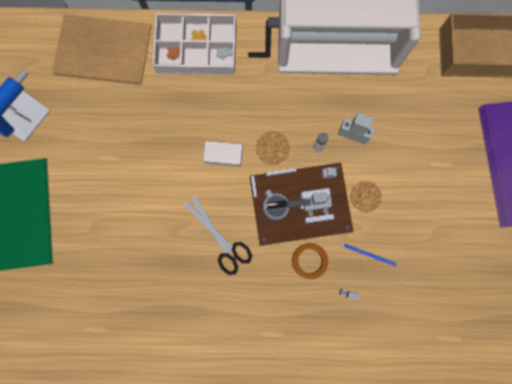

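View pics/side0.png

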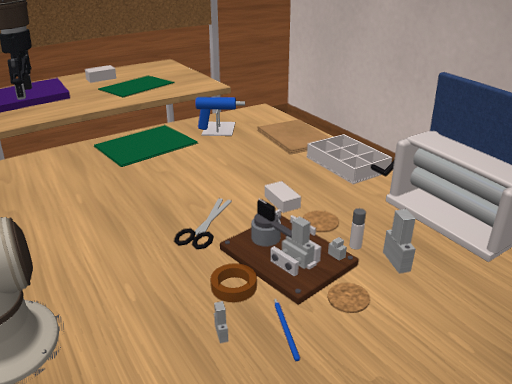

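View pics/wrist0.png

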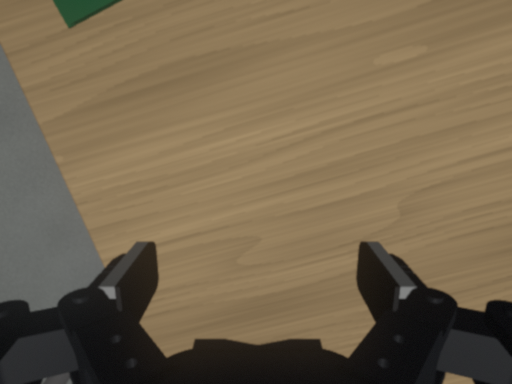

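```bash
cat > h.py <<'E'
import cv2, numpy as np
from scipy.spatial.transform import Rotation as R
def ray(cp,px):
    K=np.array([[cp['fx'],0,cp['cx']],[0,cp['fy'],cp['cy']],[0,0,1]])
    u=cv2.undistortPoints(np.array(px,float).reshape(-1,1,2),K,cp['D']).reshape(-1,2)
    Rm=cv2.Rodrigues(cp['rvec'])[0]
    d=np.c_[u,np.ones(len(u))]@Rm
    c=-Rm.T@cp['tvec']
    return c,d
def atz(cp,px,z):
    c,d=ray(cp,px); t=(z-c[2])/d[:,2]; return c+t[:,None]*d
def proj(cp,P):
    K=np.array([[cp['fx'],0,cp['cx']],[0,cp['fy'],cp['cy']],[0,0,1]])
    return cv2.projectPoints(np.array(P,float).reshape(-1,1,3),cp['rvec'],cp['tvec'],K,cp['D'])[0].reshape(-1,2)
E
python3 - <<'E'
import cv2
im=cv2.imread('pics/top0.png')[150:255,235:370]
cv2.imwrite('pics/top0z.png',cv2.resize(im,None,fx=5.7,fy=5.7,interpolation=cv2.INTER_CUBIC))
im=cv2.imread('pics/side0.png')[190:310,200:370]
cv2.imwrite('pics/side0z.png',cv2.resize(im,None,fx=4.6,fy=4.6,interpolation=cv2.INTER_CUBIC))
E
```

```text
(no output)
```

View pics/top0z.png

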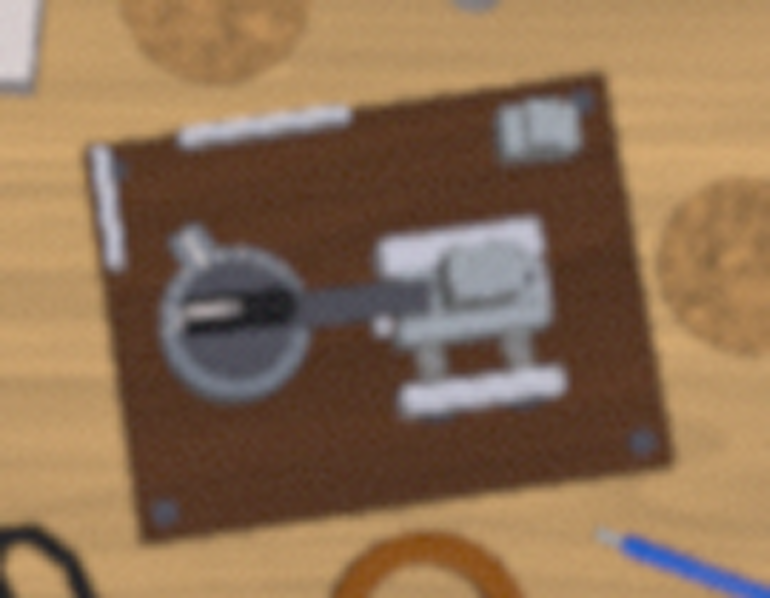

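View pics/side0z.png

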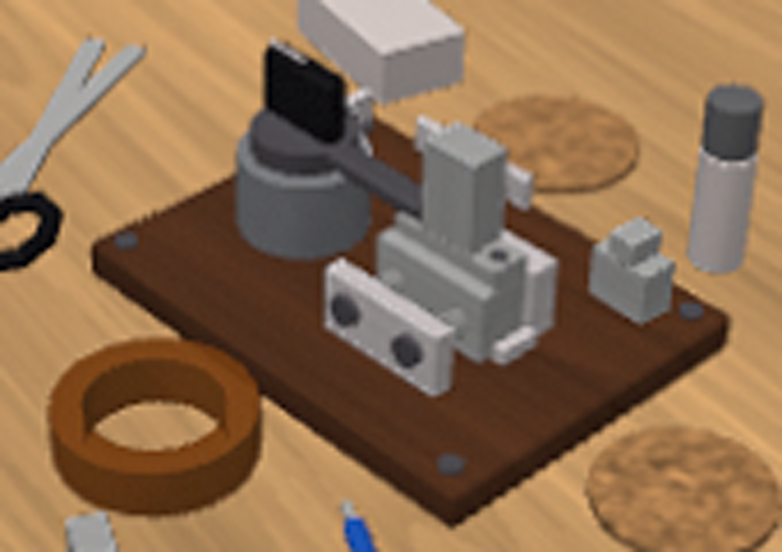

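Run:
```python
from bench import arm
from h import *
cp=arm.camera_params('top')
f=lambda L:np.array(L)/5.7+[235,150]-0.5+0.09
c=atz(cp,f([(88,147),(603,75),(673,463),(145,543)]),18)
print(c.round(1))
for a,b in((0,1),(3,2),(0,3),(1,2)):
    d=c[b]-c[a]; print(np.linalg.norm(d),np.arctan2(d[1],d[0]))
print('neck',atz(cp,f([(450,250),(527,240),(538,298),(462,305),(492,272)]),104).round(1))
print('bar tail/finger end',atz(cp,f([(183,313),(297,306)]),101).round(1))
print('finger tip',atz(cp,f([(430,297)]),68).round(1))
print('drum',atz(cp,f([(235,325)]),56).round(1))
print('lug',atz(cp,f([(188,238)]),57).round(1))
s=arm.read_state(); print(R.from_quat(s['ee_rot']).as_matrix().round(3))
w=arm.camera_params('wrist'); Rm=cv2.Rodrigues(w['rvec'])[0]; print((-Rm.T@w['tvec']), Rm.round(3), s['position'])
```

```text
[[ 606.9   74.4   18. ]
 [ 642.2 -142.5   18. ]
 [ 478.9 -170.2   18. ]
 [ 441.4   46.9   18. ]]
219.80816370417622 -1.40962190474216
220.3147157613606 -1.3996624443460828
167.7965997686902 -2.9767425123135713
165.60502293933527 -2.973701009500794
neck [[ 552.4  -67.7  104. ]
 [ 556.8  -97.   104. ]
 [ 534.6 -101.1  104. ]
 [ 531.3  -72.3  104. ]
 [ 544.2  -83.7  104. ]]
bar tail/finger end [[526.4  33.8 101. ]
 [530.   -9.7 101. ]]
finger tip [[539.1 -64.2  68. ]]
drum [[527.8  12.4  56. ]]
lug [[562.6  31.9  57. ]]
[[-0.96  -0.    -0.279]
 [ 0.279 -0.002 -0.96 ]
 [-0.    -1.     0.002]]
[238.23432801 581.05022962 372.45598002] [[-0.279 -0.96   0.001]
 [-0.926  0.269  0.267]
 [-0.256  0.073 -0.964]] [174.28364511 599.78293155 249.48577458]
```

```bash
cat >> h.py <<'E'
def toolmove(s,target,yawz=None,z_up=None):
    """shift (cm, tool axes) and turn (deg rotvec) from measured pose to target pos, tool down with tool z at yaw"""
    A=R.from_quat(s['ee_rot']); d=A.inv().apply(np.array(target)-s['position'])/10
    rv=np.zeros(3)
    if yawz is not None:
        z=np.array([np.cos(yawz),np.sin(yawz),0]); y=np.array([0,0,-1.]); x=np.cross(y,z)
        B=R.from_matrix(np.c_[x,y,z]); rv=np.degrees((A.inv()*B).as_rotvec())
    return d.round(2),rv.round(2)
E
python3 - <<'E'
from bench import arm
from h import *
s=arm.read_state(); s['position']=np.array([174.371,600.162,250.312])
print(toolmove(s,[528,10.5,240],np.radians(-172)))
E
```

```text
(array([-50.42,   1.11,  46.75]), array([-8.000e-02,  6.579e+01, -6.000e-02]))
```

```bash
python3 -m inch '[[0.6,-7,0.2,6.5,0,7,0],[0.6,-12,0.3,11,0,14,0],[0.6,-15,0.4,14,0,21,0],[0.6,-18,0.5,17,0,28,0],[0.6,-21,0.6,19.5,0,35,0],[0.6,-24,0.7,22,0,42,0],[0.6,-27,0.8,25,0,49,0],[0.6,-30,0.9,28,0,56,0],[0.6,-33,1,31,0,63,0],[0.6,-36,1.1,34,0,65.8,0],[0.6,-39,1.1,37,0,65.8,0],[0.6,-42,1.1,40,0,65.8,0],[0.6,-45,1.1,43,0,65.8,0],[0.6,-48,1.1,45,0,65.8,0],[0.6,-50.4,1.1,46.7,0,65.8,0],[0.6,-50.4,1.1,46.7,0,65.8,0],[0.6,-50.4,1.1,46.7,0,65.8,0],[0.6,-50.4,1.1,46.7,0,65.8,0]]'
python3 - <<'E'
from bench import arm
import cv2
s=arm.read_state(); print(s['position'],s['joints'],s['gripper_width'])
im=arm.get_image('wrist'); cv2.imwrite("pics/w1.png",im[:,:,::-1])
E
```

```text
clock: 1.65
position: [529.7, 7.8, 238.5]
ee_rot: [-0.465, -0.532, 0.533, 0.465]
contact_force: [-0.5, 0.8, -0.2]
gripper_width: 50.9
[529.65775156   7.82988089 238.48411889] [ 3.21552375e-01  2.32699521e-01 -2.43045502e-01  6.63094020e-04
 -1.09609916e+00 -1.87464783e-01] 50.92493743449024
```

View pics/w1.png

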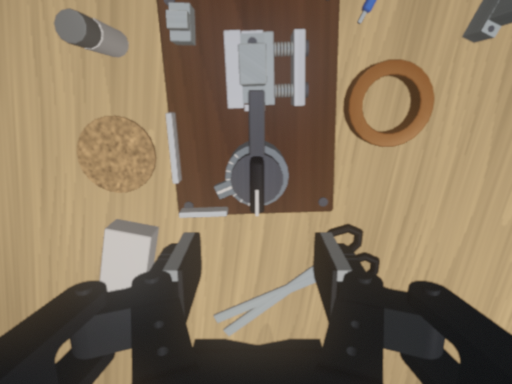

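Run:
```python
import cv2
im=cv2.imread('pics/w1.png')[0:225,150:345]
cv2.imwrite('pics/w1z.png',cv2.resize(im[0:130],None,fx=4,fy=4,interpolation=cv2.INTER_CUBIC))
cv2.imwrite('pics/w1y.png',cv2.resize(im[95:225],None,fx=4,fy=4,interpolation=cv2.INTER_CUBIC))
```

```text
(no output)
```

View pics/w1z.png

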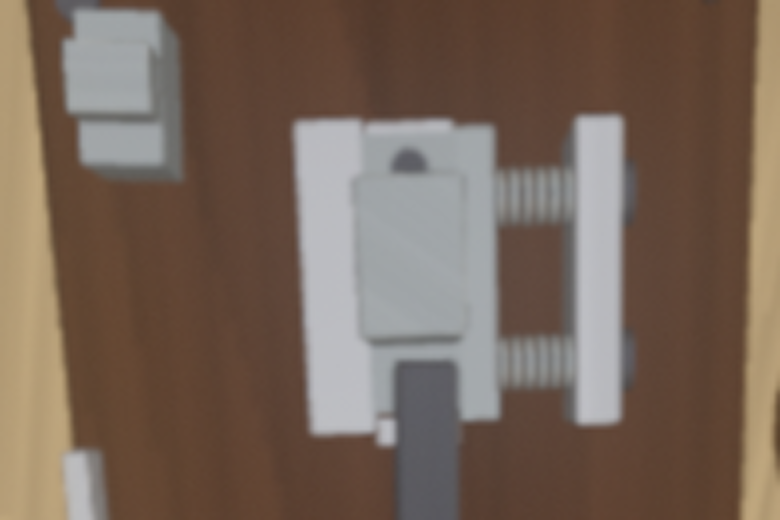

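View pics/w1y.png

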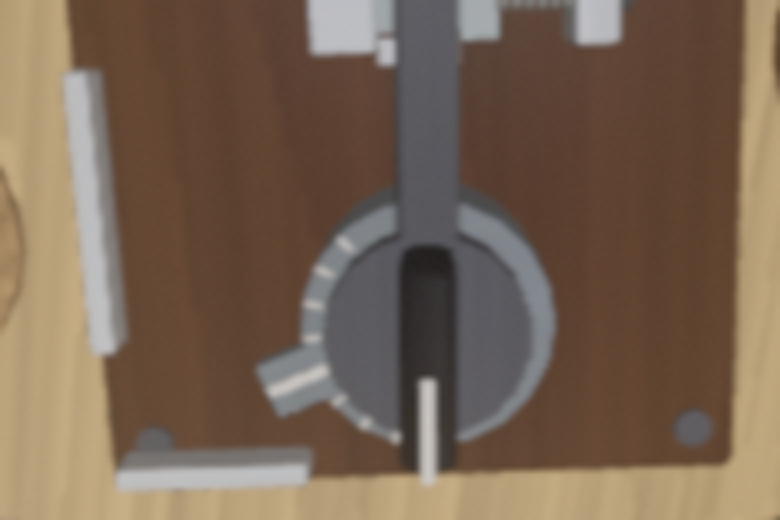

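Run:
```python
from bench import arm
from h import *
cp=arm.camera_params('wrist'); s=arm.read_state(); print(s['position'],R.from_quat(s['ee_rot']).as_matrix().round(4))
f=lambda L,o:(np.array(L)+0.5)/4+o-0.5
a=np.array([150,0]);b=np.array([150,95])
n=atz(cp,f([(356,175),(465,172),(468,335),(362,338)],a),104);print('neck',n.round(1),n.mean(0))
def yaw(p,q): # dir from q to p as jig y
    d=p-q; return np.arctan2(-d[0],d[1])
print('yaw neck',yaw(n[3],n[0]),yaw(n[2],n[1]))
c=atz(cp,f([(294,122),(362,120),(372,432),(310,435)],a),52);print('cheek',c.round(1),yaw(c[3],c[0]),yaw(c[2],c[1]))
pl=atz(cp,f([(576,117),(622,117),(621,423),(577,423)],a),52)
print('outer',pl.round(1))
br=atz(cp,f([(428,470),(428,248)],b),101);print('bar',br.round(1),br.mean(0),yaw(br[0],br[1]))
ft=atz(cp,f([(427,362)],a),68)[0];print('tip',ft.round(1))
dc=atz(cp,f([(428,335)],b),68)[0];print('disc centre',dc, yaw(dc,ft))
ix=atz(cp,f([(268,388),(328,370)],b),57);print('index',ix.round(1),ix.mean(0),yaw(ix[0],ix[1]))
```

```text
[528.58264125   9.1845294  238.43955104] [[-1.351e-01 -1.500e-03 -9.908e-01]
 [ 9.908e-01 -4.000e-04 -1.351e-01]
 [-2.000e-04 -1.000e+00  1.500e-03]]
neck [[554.6 -92.3 104. ]
 [535.4 -95.4 104. ]
 [530.9 -68.2 104. ]
 [550.2 -65.  104. ]] [542.78185108 -80.21399226 104.        ]
yaw neck 0.16063415362343095 0.1635699709384967
cheek [[ 572.4 -107.6   52. ]
 [ 558.2 -110.    52. ]
 [ 548.2  -46.8   52. ]
 [ 561.9  -44.2   52. ]] 0.16375311741640844 0.15711948990802055
outer [[ 513.4 -116.7   52. ]
 [ 503.8 -118.    52. ]
 [ 493.   -56.3   52. ]
 [ 502.8  -55.    52. ]]
bar [[524.5  33.  101. ]
 [530.8 -12.8 101. ]] [527.66601548  10.08341465 101.        ] 0.13580259580757534
tip [537.9 -63.1  68. ]
disc centre [527.3452763   12.54060571  68.        ] 0.13855220185443012
index [[562.8  33.1  57. ]
 [549.2  26.8  57. ]] [556.03814198  29.96859372  57.        ] -1.1352419955957187
```

```bash
python3 -m inch '[[0.55,0.15,4,0.05,0,0,0],[0.5,0.25,8,0.05,0,0,0],[0.5,0.25,11,0.05,0,0,0],[0.5,0.25,13,0.05,0,0,0],[0.5,0.25,14,0.05,0,0,0],[0.5,0.25,14.8,0.05,0,0,0],[0.5,0.25,14.8,0.05,0,0,0]]'
python3 - <<'E'
from bench import arm
import cv2
s=arm.read_state(); print(s['position'],s['contact_force'])
im=arm.get_image('wrist'); cv2.imwrite("pics/w2.png",im[:,:,::-1])
E
```

```text
clock: 2.28
position: [526.7, 13.9, 90.5]
ee_rot: [-0.463, -0.533, 0.534, 0.464]
contact_force: [-1.4, 0.1, -0.2]
gripper_width: 42.7
[526.66601386  13.93792614  90.52186163] [-1.43765245  0.13696555 -0.2310953 ]
```

View pics/w2.png

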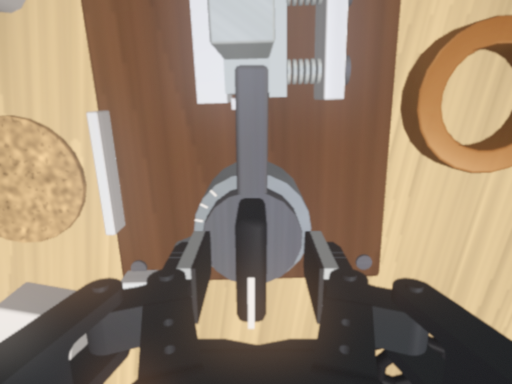

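```bash
python3 -m inch '[[0,-0.1,0.1,-0.1,0,0,0],[0,-0.1,0.1,-0.1,0,0,0],[0,-0.1,0.1,-0.1,0,0,0],[0,-0.1,0.1,-0.1,0,0,0],[0,-0.1,0.1,-0.1,0,0,0],[0,-0.1,0.1,-0.1,0,0,0],[0,-0.1,0.1,-0.1,0,0,0]]'
python3 - <<'E'
from bench import arm
s=arm.read_state(); print(s['position'],s['contact_force'],s['wrist_torque'],s['gripper_width'],s['joints'])
E
```

```text
clock: 2.92
position: [529.3, 12.9, 91.7]
ee_rot: [0.464, 0.535, -0.533, -0.463]
contact_force: [0.1, 1.4, 5.6]
gripper_width: 10.9
[529.31814083  12.89416907  91.69603837] [0.06018288 1.4024792  5.64998619] [ 0.22390021  0.25420764 -0.01692043] 10.911209123386577 [ 3.31167209e-01  3.98036401e-01 -4.31081434e-01  6.00497957e-04
 -7.38875607e-01 -1.91630388e-01]
```

```bash
python3 -m inch '[[0,0,-0.15,0,0,3,0],[0,0,-0.2,0,0,7,0],[0,0,-0.2,0,0,11,0],[0,0,-0.2,0,0,15,0],[0,0,-0.2,0,0,19,0],[0,0,-0.2,0,0,23,0],[0,0,-0.2,0,0,27,0],[0,0,-0.2,0,0,31,0],[0,0,-0.2,0,0,35,0],[0,0,-0.2,0,0,39,0],[0,0,-0.2,0,0,43,0],[0,0,-0.2,0,0,47,0],[0,0,-0.2,0,0,51,0],[0,0,-0.2,0,0,55,0],[0,0,-0.2,0,0,59,0],[0,0,-0.2,0,0,63,0],[0,0,-0.2,0,0,66,0],[0,0,-0.2,0,0,67,0],[0,0,-0.2,0,0,67,0],[0,0,-0.2,0,0,67,0]]'
python3 - <<'E'
from bench import arm
from h import *
s=arm.read_state(); print(s['position'],s['contact_force'],s['wrist_torque'],s['gripper_width'],s['joints'])
m=R.from_quat(s['ee_rot']).as_matrix(); yz=np.degrees(np.arctan2(m[1,2],m[0,2]));print(yz,m.round(3))
im=arm.get_image('wrist'); cv2.imwrite("pics/w3.png",im[:,:,::-1])
E
```

```text
clock: 4.58
position: [530.3, 12.4, 91.8]
ee_rot: [0.682, 0.19, -0.187, -0.681]
contact_force: [6.0, -3.4, -8.1]
gripper_width: 11.0
[530.28934072  12.435267    91.82779552] [ 5.99321935 -3.35968409 -8.05038707] [-0.96241812 -1.90556595 -0.07659819] 10.958398075636861 [ 0.32999889  0.39864971 -0.4298609   0.00144958 -0.73823282 -1.36113193]
120.98155368755151 [[ 0.857  0.004 -0.515]
 [ 0.515  0.     0.857]
 [ 0.004 -1.    -0.002]]
```

View pics/w3.png

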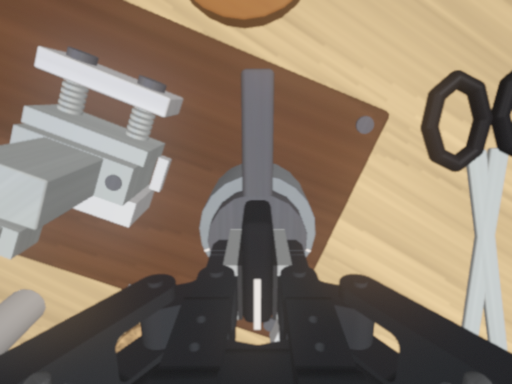

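```bash
python3 -m inch '[[0.5,0,0,0,0,0,0],[0.5,0,0,0,0,0,0],[0.5,0,0,0,0,0,0],[0.5,0,0,0,0,0,0],[0.5,0,0,0,0,0,0],[0.5,0,0,0,0,0,0],[0.5,0,-3,0,0,0,0],[0.5,0,-7,0,0,0,0],[0.5,0,-11,0,0,0,0],[0.5,0,-14,0,0,0,0],[0.5,0,-14,0,0,0,0],[0.5,0,-14,0,0,0,0]]'
python3 - <<'E'
from bench import arm
from h import *
s=arm.read_state(); print(s['position'],s['contact_force'],s['wrist_torque'],s['gripper_width'])
im=arm.get_image('wrist'); cv2.imwrite("pics/w4.png",im[:,:,::-1])
E
```

```text
clock: 5.63
position: [529.0, 13.0, 234.5]
ee_rot: [-0.681, -0.191, 0.187, 0.682]
contact_force: [-1.2, 0.2, -1.5]
gripper_width: 42.7
[529.02368057  12.97940079 234.53550825] [-1.17344198  0.20994077 -1.45009086] [-0.01363251  0.04442527  0.03210623] 42.67100406313255
```

View pics/w4.png

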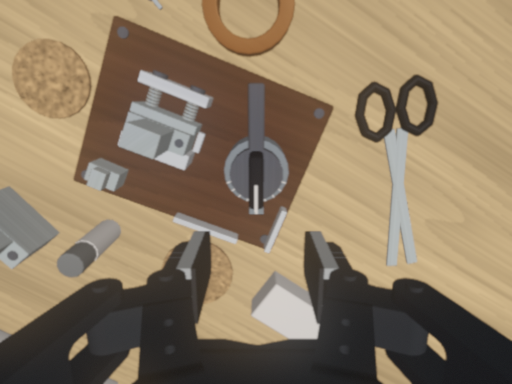

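Run:
```python
import cv2
im=cv2.imread('pics/w4.png')
cv2.imwrite('pics/w4a.png',cv2.resize(im[75:225,205:310],None,fx=4,fy=4,interpolation=cv2.INTER_CUBIC))
cv2.imwrite('pics/w4b.png',cv2.resize(im[60:180,105:225],None,fx=5,fy=5,interpolation=cv2.INTER_CUBIC))
```

```text
(no output)
```

View pics/w4a.png

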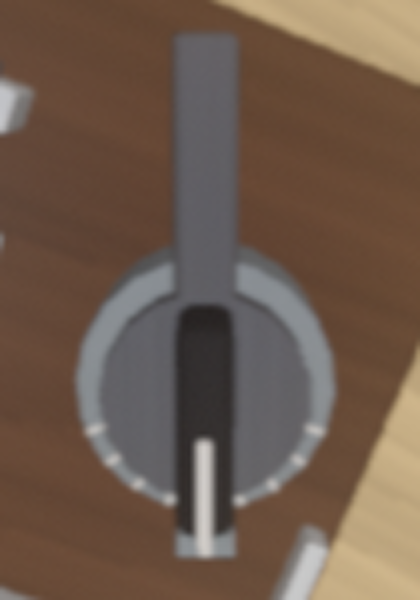

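View pics/w4b.png

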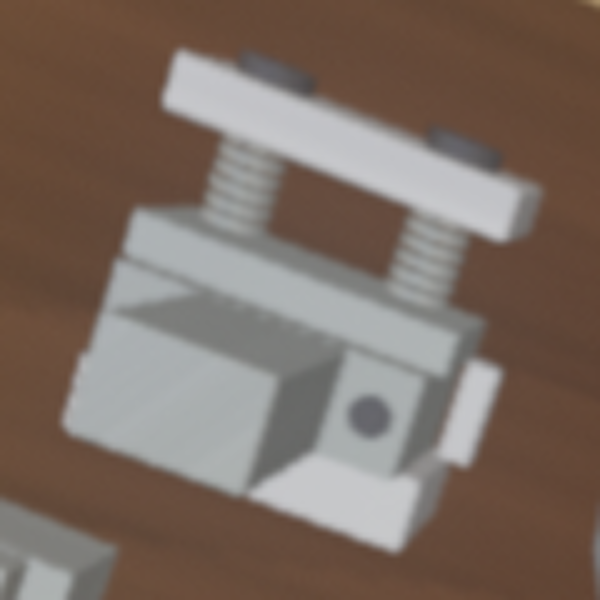

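Run:
```python
from bench import arm
from h import *
cp=arm.camera_params('wrist'); s=arm.read_state()
n=atz(cp,(np.array([(113,312),(280,376),(243,495),(65,430)])+.5)/5+[104.5,59.5],104);print('neck',n.round(1),n.mean(0))
d=n[1]-n[0];print(np.arctan2(-d[0],d[1]));d=n[2]-n[3];print(np.arctan2(-d[0],d[1]))
ci=atz(cp,(np.array([(206,382)])+.5)/4+[204.5,74.5],68);print('disc',ci)
print(toolmove(s,[543,-81,120],np.radians(99.4)),s['position'])
```

```text
neck [[534.  -94.7 104. ]
 [529.7 -69.5 104. ]
 [548.8 -66.3 104. ]
 [553.6 -93.5 104. ]] [541.54878149 -80.99924427 104.        ]
0.16828734995737818
0.17660995283331826
disc [[522.83389446   9.48663911  68.        ]]
(array([-3.55, 11.25, -8.82]), array([-0.04, 21.58,  0.05])) [527.95489691  12.75687904 232.55667016]
```

```bash
python3 -m inch '[[0.65,-1,1,-2,0,6,0],[0.65,-2.2,3,-5,0,12,0],[0.65,-3.4,5,-8,0,18,0],[0.65,-3.6,7,-8.85,0,21.6,0],[0.65,-3.6,9,-8.85,0,21.6,0],[0.65,-3.6,10,-8.85,0,21.6,0],[0.65,-3.6,10,-8.85,0,21.6,0],[0.65,-3.6,10,-8.85,0,21.6,0]]'
python3 - <<'E'
from bench import arm
from h import *
s=arm.read_state(); print(s['position'],s['contact_force'],s['wrist_torque'],s['gripper_width'])
m=R.from_quat(s['ee_rot']).as_matrix(); print(np.degrees(np.arctan2(m[1,2],m[0,2])),m.round(3))
im=arm.get_image('wrist'); cv2.imwrite("pics/w5.png",im[:,:,::-1])
im=arm.get_image('side'); cv2.imwrite("pics/s5.png",cv2.resize(im[170:310,200:370,::-1],None,fx=4,fy=4,interpolation=cv2.INTER_CUBIC))
E
```

```text
clock: 6.35
position: [542.6, -81.6, 131.4]
ee_rot: [0.705, 0.057, -0.059, -0.705]
contact_force: [-0.9, -0.3, 0.6]
gripper_width: 55.5
[542.59268224 -81.59014147 131.42891145] [-0.92745223 -0.27202324  0.62437792] [ 0.00555099 -0.06822402  0.03087315] 55.49280582128325
99.4521535079436 [[ 0.986 -0.003 -0.164]
 [ 0.164 -0.001  0.986]
 [-0.003 -1.    -0.   ]]
```

View pics/w5.png

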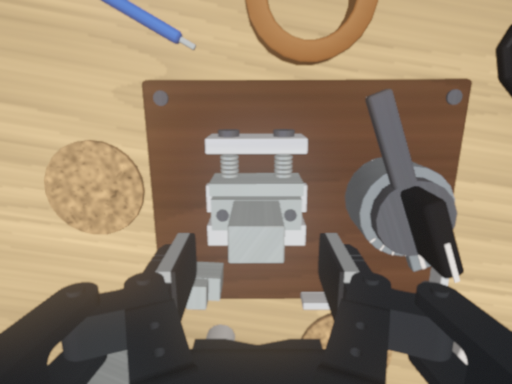

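View pics/s5.png

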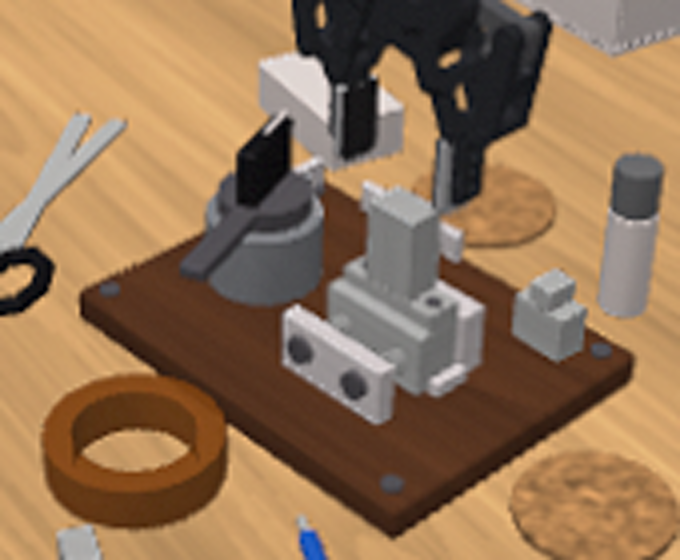

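```bash
python3 -m inch '[[0.65,0,1.5,0,0,0,0],[0.65,0,3,0,0,0,0],[0.65,0,4,0,0,0,0],[0.65,0,4.6,0,0,0,0],[0.65,0,4.6,0,0,0,0],[0,0,4.6,0,0,0,0],[0,0,4.6,0,0,0,0],[0,0,4.6,0,0,0,0],[0,0,4.6,0,0,0,0],[0,0,4.6,0,0,0,0],[0,0,4.6,0,0,0,0],[0,0,4.6,0,0,0,0],[0,0,4.6,0,0,0,0]]'
python3 - <<'E'
from bench import arm
from h import *
for i in range(1):
    s=arm.read_state(); print(s['position'],s['contact_force'],s['wrist_torque'],s['gripper_width'])
m=R.from_quat(s['ee_rot']).as_matrix(); print(m.round(3))
im=arm.get_image('wrist'); cv2.imwrite("pics/w6.png",im[:,:,::-1])
im=arm.get_image('side'); cv2.imwrite("pics/s6.png",cv2.resize(im[170:310,200:370,::-1],None,fx=4,fy=4,interpolation=cv2.INTER_CUBIC))
E
```

```text
clock: 7.53
position: [543.8, -82.0, 87.4]
ee_rot: [0.705, 0.059, -0.057, -0.705]
contact_force: [-0.9, -1.4, 6.5]
gripper_width: 27.3
[543.77311553 -81.98100187  87.42856409] [-0.85541106 -1.40781475  6.54125123] [-0.4994303   0.18838682  0.10218725] 27.292775878938038
[[ 0.986  0.002 -0.164]
 [ 0.164 -0.     0.986]
 [ 0.002 -1.    -0.001]]
```

View pics/w6.png

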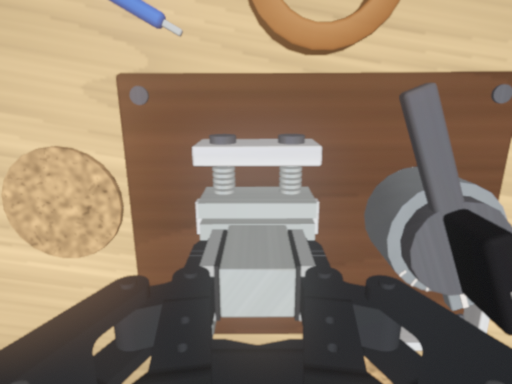

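View pics/s6.png

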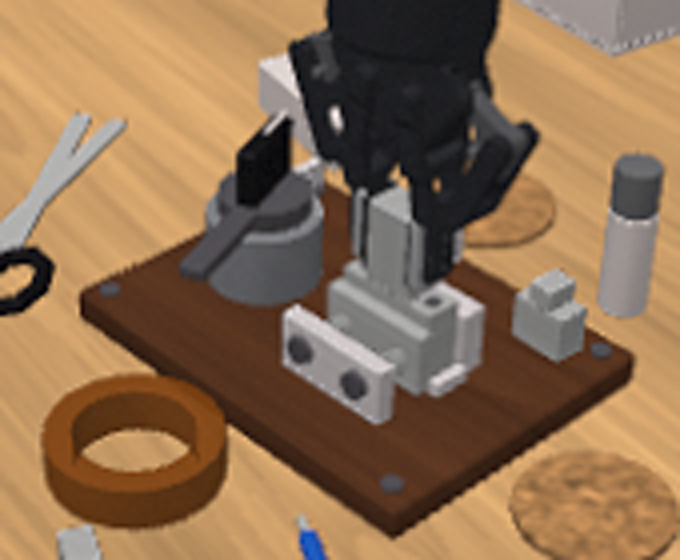

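```bash
python3 -m inch '[[0,0,-0.09,0.24,-2,0,0],[0,0,-0.18,0.49,-4,0,0],[0,0,-0.18,0.49,-4,0,0]]'
python3 -m inch '[[0,0,-0.08,0.25,-2,0,0],[0,0,-0.15,0.5,-4,0,0],[0,0,-0.15,0.5,-4,0,0],[0,0,-0.15,0.5,-4,0,0]]'
python3 - <<'E'
from bench import arm
from h import *
for i in range(1):
    s=arm.read_state(); print(s['position'],s['contact_force'],s['wrist_torque'],s['gripper_width'])
m=R.from_quat(s['ee_rot']).as_matrix(); print(m.round(3))
im=arm.get_image('wrist'); cv2.imwrite("pics/w7.png",im[:,:,::-1])
im=arm.get_image('side'); cv2.imwrite("pics/s7.png",cv2.resize(im[170:310,200:370,::-1],None,fx=4,fy=4,interpolation=cv2.INTER_CUBIC))
E
```

```text
clock: 7.88
position: [542.9, -77.0, 89.0]
ee_rot: [0.73, 0.061, -0.056, -0.679]
contact_force: [1.3, -5.7, 4.7]
gripper_width: 27.1
clock: 8.22
position: [542.1, -72.2, 90.2]
ee_rot: [0.752, 0.063, -0.054, -0.654]
contact_force: [1.1, -4.4, 4.7]
gripper_width: 27.3
[542.10745235 -72.23547387  90.22359318] [ 1.0728506  -4.43063891  4.70031401] [-1.10683363 -0.17073146  0.09426884] 27.285254870120752
[[ 0.986  0.024 -0.163]
 [ 0.164 -0.138  0.977]
 [ 0.001 -0.99  -0.14 ]]
```

View pics/w7.png

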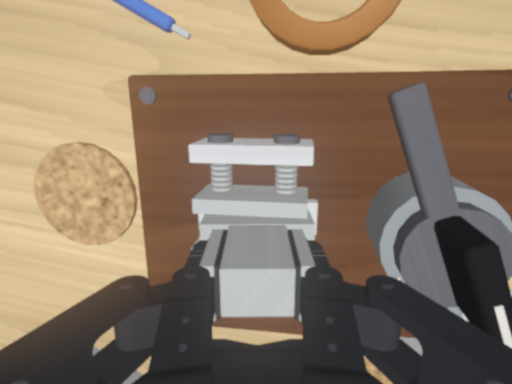

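View pics/s7.png

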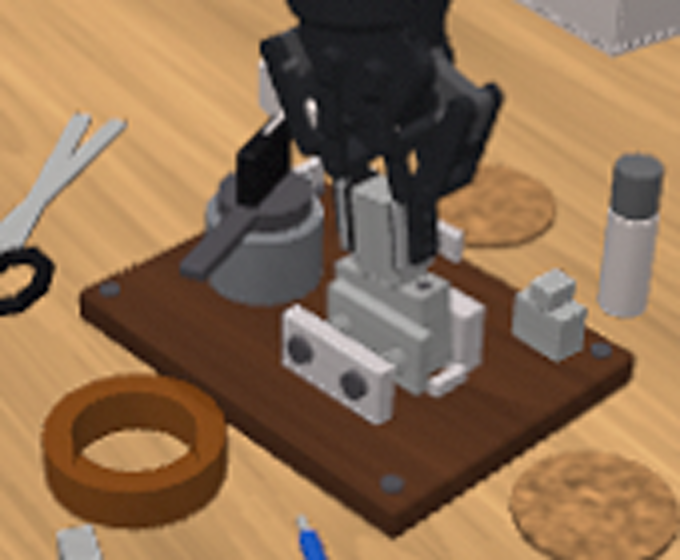

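```bash
python3 -m inch '[[0,0,-0.07,-0.25,2,0,0],[0,0,-0.13,-0.5,4,0,0],[0,0,-0.19,-0.75,6,0,0],[0,0,-0.24,-1.0,8,0,0],[0,0,-0.28,-1.25,10,0,0],[0,0,-0.31,-1.5,12,0,0],[0,0,-0.31,-1.5,12,0,0]]'
python3 -m inch '[[0,0,-0.12,-0.24,2,0,0],[0,0,-0.15,-0.49,4,0,0],[0,0,-0.15,-0.49,4,0,0],[0,0,-0.15,-0.49,4,0,0]]'
python3 - <<'E'
from bench import arm
from h import *
s=arm.read_state(); print(s['position'],s['contact_force'],s['wrist_torque'],s['gripper_width'])
m=R.from_quat(s['ee_rot']).as_matrix(); print(m.round(3))
im=arm.get_image('wrist'); cv2.imwrite("pics/w8.png",im[:,:,::-1])
im=arm.get_image('side'); cv2.imwrite("pics/s8.png",cv2.resize(im[170:310,200:370,::-1],None,fx=4,fy=4,interpolation=cv2.INTER_CUBIC))
E
```

```text
clock: 8.9
position: [544.1, -85.1, 91.4]
ee_rot: [-0.678, -0.055, 0.059, 0.731]
contact_force: [4.7, 4.4, -12.5]
gripper_width: 27.3
clock: 9.23
position: [544.8, -89.1, 91.9]
ee_rot: [-0.652, -0.053, 0.061, 0.754]
contact_force: [4.7, 4.8, -15.9]
gripper_width: 27.4
[544.75516009 -89.07250445  91.91390389] [  4.70995967   4.82802144 -15.90708818] [ 0.77141652 -1.88140539  0.02551402] 27.41491211411846
[[ 0.987 -0.023 -0.159]
 [ 0.161  0.142  0.977]
 [ 0.    -0.99   0.144]]
```

View pics/w8.png

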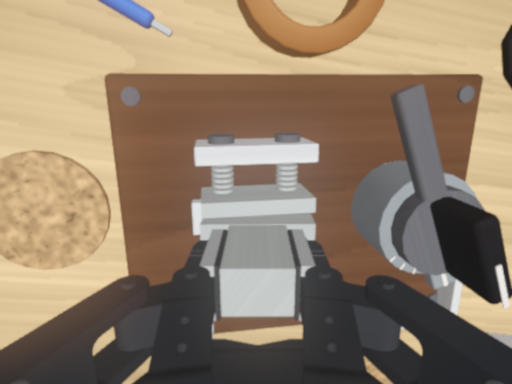

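View pics/s8.png

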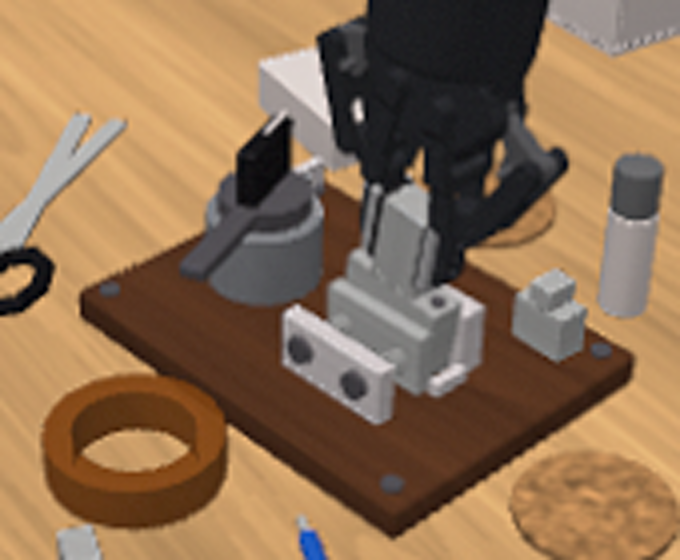

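```bash
python3 -m inch '[[0,0,-0.07,0.25,-2,0,0],[0,0,-0.13,0.5,-4,0,0],[0,0,-0.19,0.75,-6,0,0],[0,0,-0.24,1.0,-8,0,0],[0,0,-0.28,1.25,-10,0,0],[0,0,-0.31,1.5,-12,0,0],[0,0,-0.32,1.75,-14,0,0],[0,0,-0.33,1.98,-16,0,0],[0,0,-0.33,1.98,-16,0,0],[0,0,-0.33,1.98,-16,0,0]]'
python3 -m inch '[[0,0,-0.07,-0.25,2,0,0],[0,0,-0.13,-0.5,4,0,0],[0,0,-0.19,-0.75,6,0,0],[0,0,-0.24,-1.0,8,0,0],[0,0,-0.28,-1.25,10,0,0],[0,0,-0.31,-1.5,12,0,0],[0,0,-0.32,-1.75,14,0,0],[0,0,-0.33,-1.98,16,0,0],[0,0,-0.33,-1.98,16,0,0],[0,0,-0.33,-1.98,16,0,0]]'
python3 - <<'E'
from bench import arm
from h import *
s=arm.read_state(); print(s['position'],s['contact_force'],s['wrist_torque'],s['gripper_width'])
m=R.from_quat(s['ee_rot']).as_matrix(); print(m.round(3))
im=arm.get_image('wrist'); cv2.imwrite("pics/w9.png",im[:,:,::-1])
im=arm.get_image('side'); cv2.imwrite("pics/s9.png",cv2.resize(im[170:310,200:370,::-1],None,fx=4,fy=4,interpolation=cv2.INTER_CUBIC))
E
```

```text
clock: 10.17
position: [541.7, -71.5, 97.4]
ee_rot: [0.751, 0.062, -0.054, -0.655]
contact_force: [10.4, -4.9, -23.4]
gripper_width: 26.9
clock: 11.0
position: [544.4, -88.8, 102.6]
ee_rot: [-0.652, -0.052, 0.061, 0.754]
contact_force: [7.0, 4.5, -22.2]
gripper_width: 27.4
[544.4141982  -88.84700589 102.55843708] [  6.9564866    4.46103479 -22.2366834 ] [ 0.56657747 -2.39805406 -0.10630597] 27.447277374868023
[[ 0.987 -0.024 -0.158]
 [ 0.16   0.143  0.977]
 [-0.001 -0.989  0.145]]
```

View pics/w9.png

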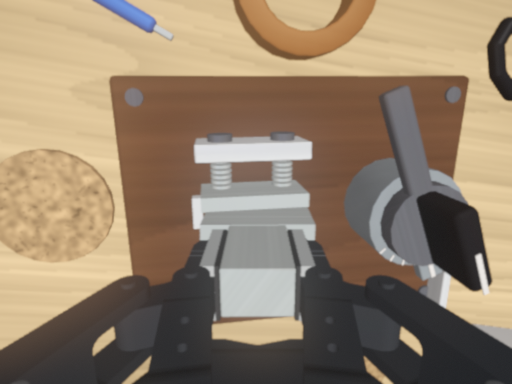

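View pics/s9.png

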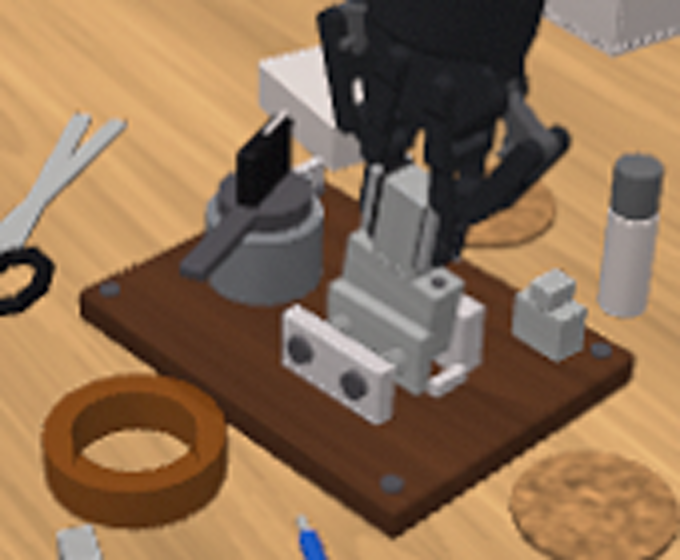

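```bash
python3 -m inch '[[0,0,-0.07,0.25,-2,0,0],[0,0,-0.13,0.5,-4,0,0],[0,0,-0.19,0.75,-6,0,0],[0,0,-0.24,1.0,-8,0,0],[0,0,-0.28,1.25,-10,0,0],[0,0,-0.31,1.5,-12,0,0],[0,0,-0.32,1.75,-14,0,0],[0,0,-0.33,1.98,-16,0,0],[0,0,-0.33,1.98,-16,0,0],[0,0,-0.33,1.98,-16,0,0]]'
python3 -m inch '[[0,0,-0.07,-0.25,2,0,0],[0,0,-0.13,-0.5,4,0,0],[0,0,-0.19,-0.75,6,0,0],[0,0,-0.24,-1.0,8,0,0],[0,0,-0.28,-1.25,10,0,0],[0,0,-0.31,-1.5,12,0,0],[0,0,-0.32,-1.75,14,0,0],[0,0,-0.33,-1.98,16,0,0],[0,0,-0.33,-1.98,16,0,0],[0,0,-0.33,-1.98,16,0,0]]'
python3 - <<'E'
from bench import arm
from h import *
s=arm.read_state(); print(s['position'],s['contact_force'],s['wrist_torque'],s['gripper_width'])
im=arm.get_image('side'); cv2.imwrite("pics/s10.png",cv2.resize(im[170:310,200:370,::-1],None,fx=4,fy=4,interpolation=cv2.INTER_CUBIC))
E
```

```text
clock: 11.93
position: [541.1, -70.8, 108.7]
ee_rot: [0.751, 0.061, -0.054, -0.655]
contact_force: [9.2, -1.2, -25.1]
gripper_width: 27.3
clock: 12.77
position: [544.2, -89.2, 114.4]
ee_rot: [-0.652, -0.052, 0.061, 0.754]
contact_force: [6.4, 3.1, -22.4]
gripper_width: 27.1
[544.19601359 -89.18984116 114.39776103] [  6.37414221   3.12051927 -22.35234004] [ 0.1003795  -2.41908554 -0.07551952] 27.09095267332953
```

View pics/s10.png

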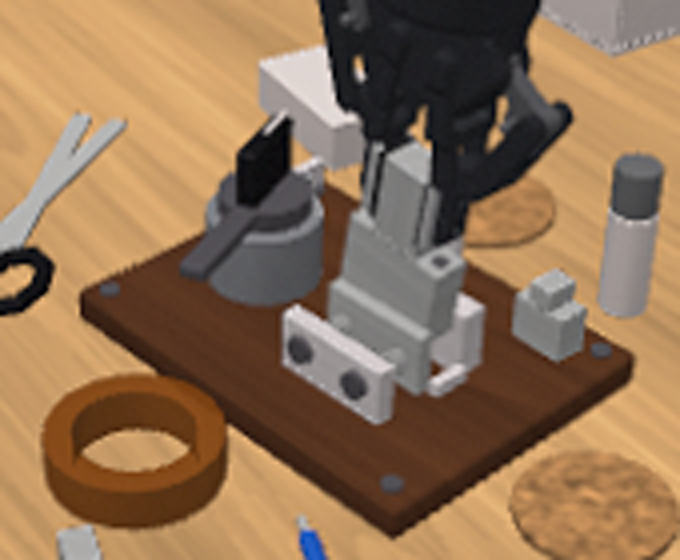

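```bash
python3 -m inch '[[0,0,-0.07,0.25,-2,0,0],[0,0,-0.13,0.5,-4,0,0],[0,0,-0.19,0.75,-6,0,0],[0,0,-0.24,1.0,-8,0,0],[0,0,-0.28,1.25,-10,0,0],[0,0,-0.31,1.5,-12,0,0],[0,0,-0.32,1.75,-14,0,0],[0,0,-0.33,1.98,-16,0,0],[0,0,-0.33,1.98,-16,0,0],[0,0,-0.33,1.98,-16,0,0]]'
python3 -m inch '[[0,0,-0.1,-0.25,2,0,0],[0,0,-0.18,-0.5,4,0,0],[0,0,-0.26,-0.75,6,0,0],[0,0,-0.33,-1.0,8,0,0],[0,0,-0.33,-1.0,8,0,0],[0,0,-0.33,-1.0,8,0,0]]'
python3 - <<'E'
from bench import arm
from h import *
s=arm.read_state(); print(s['position'],s['contact_force'],s['wrist_torque'],s['gripper_width'])
im=arm.get_image('side'); cv2.imwrite("pics/s11.png",cv2.resize(im[170:310,200:370,::-1],None,fx=4,fy=4,interpolation=cv2.INTER_CUBIC))
E
```

```text
clock: 13.65
position: [541.2, -70.2, 121.0]
ee_rot: [0.751, 0.062, -0.054, -0.656]
contact_force: [8.4, 1.0, -21.6]
gripper_width: 27.1
clock: 14.15
position: [542.5, -81.7, 129.3]
ee_rot: [-0.705, -0.057, 0.058, 0.705]
contact_force: [0.1, 0.9, -3.4]
gripper_width: 27.1
[542.46083849 -81.67815175 129.34931355] [ 0.14187185  0.90023062 -3.43082086] [-0.00723599  0.02181001 -0.02796099] 27.068134836621702
```

View pics/s11.png

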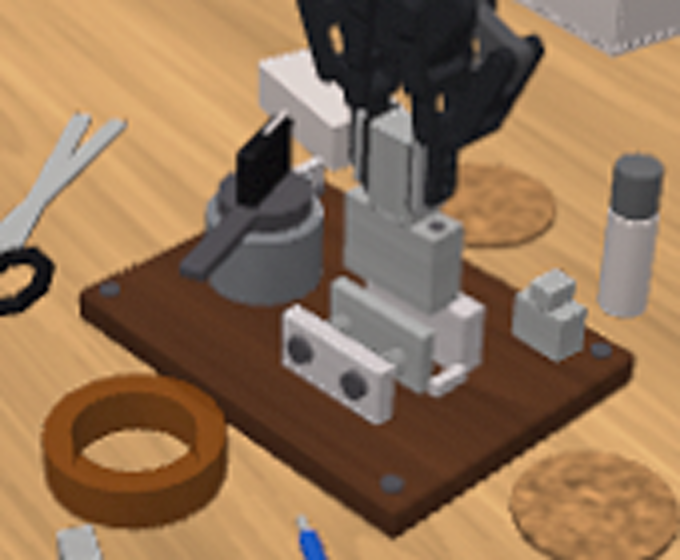

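```bash
python3 -m inch '[[0,0,-0.3,0,0,0,0],[0,0,-0.7,0,0,0,0],[0,0,-1.0,0,0,0,0],[0,0,-1.2,0,0,0,0],[0,0,-1.2,0,0,0,0],[0,0,-1.2,0,0,0,0],[0,0,-1.2,0,0,0,0],[0,0,-1.2,0,0,0,0],[0,0,-1.2,0,0,0,0]]'
python3 - <<'E'
from bench import arm
from h import *
s=arm.read_state(); print(s['position'],s['contact_force'],s['joint_vel'].round(3),s['gripper_width'])
print(R.from_quat(s['ee_rot']).as_matrix().round(3))
im=arm.get_image('side'); cv2.imwrite("pics/s12.png",cv2.resize(im[170:310,200:370,::-1],None,fx=4,fy=4,interpolation=cv2.INTER_CUBIC))
im=arm.get_image('wrist'); cv2.imwrite("pics/w12.png",im[:,:,::-1])
im=arm.get_image('top'); cv2.imwrite("pics/t12.png",im[:,:,::-1])
E
```

```text
clock: 14.95
position: [542.9, -81.5, 142.2]
ee_rot: [-0.705, -0.058, 0.058, 0.705]
contact_force: [-0.6, -0.0, -2.4]
gripper_width: 27.4
[542.88788877 -81.51710347 142.16517317] [-0.60663622 -0.03934976 -2.36220853] [-0.002  0.002  0.002  0.002 -0.001  0.   ] 27.35090087619957
[[ 0.987 -0.    -0.163]
 [ 0.163 -0.     0.987]
 [-0.    -1.     0.   ]]
```

View pics/s12.png

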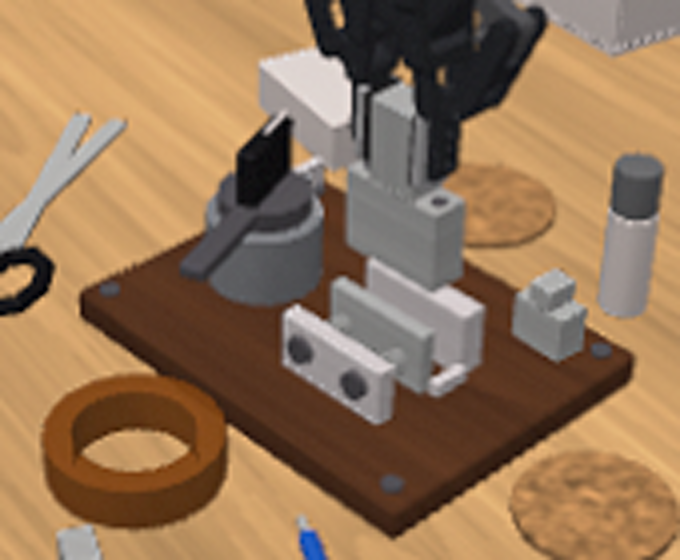

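View pics/w12.png

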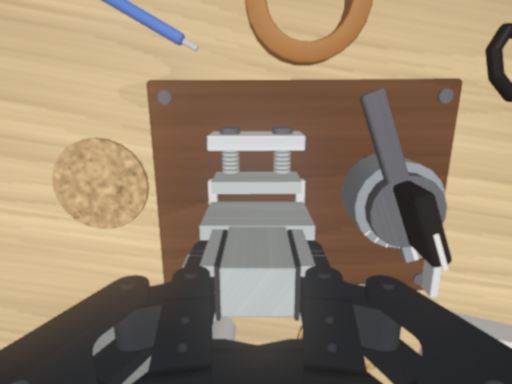

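View pics/t12.png

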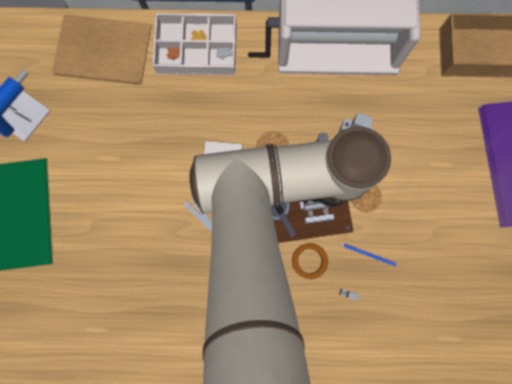

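```bash
python3 -c "
from bench import arm
print(arm.job_done())"
```

```text
the job is handed in; nothing more can be done
None
```

I turned the dial to its index line, rocked the block loose and handed in the job with the block held upright above its slot. The hand-in gave no verdict.

- **Dial:** I gripped the bar and turned it 67° clockwise. The gripper's yaw puts it at about 1.19 rad. The wrist picture taken after release showed the tail's white line meeting the index line, and later side and wrist views show no visible change.
- **Rocking:** I gripped the neck across its y faces and leaned it about 8° each way, first towards the dial, then away. It came free after seven leans, on the way back to upright.
- **Final checks:**
  - The tool is vertical and the arm still. The tool is at 142 mm, so the block's underside is about 20 mm above the slot's mouth and within a couple of mm of its centre sideways.
  - The side picture shows the block clear of the jig. The vertical force of about 2.4 N is close to the block's weight alone (about 3.1 N).
  - The run took about 15 s.
- **Bystanders:** The ones visible in the last pictures look unmoved. In the final top view the arm hid or partly hid some of them (the spare block, scissors, pin box and glue stick). The side view shows these in place.
- **Disagreements:**
  - The position estimates differed by up to about 4 mm between pictures. I used an average, and the grips centred on it without trouble.
  - The arm lagged its commanded height by about 4 mm under the block's friction, so the early leans rose less than planned.

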